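Clear wood offcuts from the drying rack into the covered scrap bin

TASK

Two wood offcuts have been left among the bowls on the drying rack. Lift the loose cover off the blue scrap bin by its handle and lay it flat on the black rubber mat, centred on it, handle up; then put both offcuts into the bin and leave it open. Do not shift or tip the drying bowls, and leave the other things on the table where they are.

Things in the scene. Friction and masses are not known exactly. Their poses are not given: they have to be found in the camera images.
- offcut_long: pale wood block with dark brown bark on top, 95 (its x) x 42 (its y) x 36 mm high, lying on the rack; any yaw; origin at the centre of its underside; 70 to 140 g; grip it across its 42 mm width
- offcut_step: pale stepped wood block: base 80 (its x) x 44 (its y) x 22 mm high, with a 48 x 44 x 20 mm high step on top whose centre is 16 mm to its -x (42 mm high there), lying on the rack; any yaw; origin at the centre of its underside; 55 to 110 g; grip it across its 44 mm width
- cover: loose plywood cover lying over the bin's mouth: board 220 (its x) x 190 (its y) x 10 mm; on its middle a dark wooden handle bar 110 (along its x) x 22 (its y) x 28 mm high, rising from 10 to 38 mm above the origin; origin at the centre of the board's underside; 200 to 390 g
- bin: blue plastic scrap bin, fixed, open-topped: outside 200 (its x) x 170 (its y) x 120 mm high, walls and floor 5 mm; origin at the centre of its underside; to the robot's left or right; empty and covered at the start
- mat: black rubber mat, fixed flat on the table on the side away from the bin: 250 (its x) x 220 (its y) x 3 mm; origin at the centre of its underside
- rack: drying rack, fixed: wooden frame 270 (its x) x 375 (its y) mm with wire mesh flush with its top; bowls and offcuts stand on its top, 30 mm above the table; origin at the centre of its underside. Six places, 130 mm apart along its x and 120 mm along its y, hold four bowls and two offcuts in any order
- bowl0: black drying lacquer bowl standing upside down on the rack, leave alone: 88 mm across its rim below, 53 mm high, small round foot on top; origin at the centre of its underside, z up
- bowl1: black drying lacquer bowl standing upside down on the rack, leave alone: 88 mm across its rim below, 53 mm high, small round foot on top; origin at the centre of its underside, z up
- bowl2: black drying lacquer bowl standing upside down on the rack, leave alone: 88 mm across its rim below, 53 mm high, small round foot on top; origin at the centre of its underside, z up
- bowl3: dark red drying lacquer bowl standing upside down on the rack, leave alone: 88 mm across its rim below, 53 mm high, small round foot on top; origin at the centre of its underside, z up
- jar: amber glass jar, 70 mm across, 90 mm high, on the table beyond the rack, leave alone; origin at the centre of its underside
- tin: red and steel tin, 80 mm across, 100 mm high, on the table beyond the rack, leave alone; origin at the centre of its underside
- sanding_block: cork sanding block 100 x 60 x 35 mm on the table, far right, leave alone; origin at the centre of its underside
- brush: brush 180 mm long lying on the table, far left, leave alone; origin at its underside
Not all that is in view belongs to the job. What is shaped like the offcut_step but green or grey is not meant.

How it is judged:
By the outcome, as a careful person would: the job done as asked, in the order asked, and still so for the second after the job is handed in, with the robot touching nothing.
It also fails if it takes over 61 s, if anything falls off the work surface, if the arm or the gripper's body presses on something with over 40 N, if the wrist force passes 120 N, or if a joint passes its speed limit or range.

ROBOT

A 6-joint arm with a two-finger parallel gripper is mounted at the origin on the work surface. World frame = base frame: x ahead of the robot, y to its left, z up, the work surface at z = 0. Lengths are in m, angles in degrees, forces in N, time in s.
With the tool pointing down it reaches from about 0.375 to 0.9 m from the base axis. Payload 3.1 kg.
Tool frame: the origin (TCP) lies between the finger pads; the fingertips stand 11 mm ahead of it and the grasp point (between the pads) lies 8 mm behind it; z points along the fingers, y is the line along which they close (so a half turn about z gives the same grasp; the last joint's range is limited). The gripper opens to 87 mm and grips with 3 to 60 N. Pads are 19 mm wide; open, the fingers measure 117 mm over their backs; the gripper's body (75 mm by 190 mm) begins 51 mm behind the grasp point.
Start: joints at [58.7, 30.224, 82.088, -0, 67.689, -10.227], TCP at [0.225, 0.583, 0.21] pointing down, gripper open.
Joint ranges: [-176.69, 176.69], [-43.24, 126.21], [12.49, 139.97], [-82, 262], [0, 151.66], [-163.58, 163.58]. Speed limits (degrees/s): [159.86, 159.86, 180, 180, 180, 180].

INTERFACE

Orientations are given as a 3x3 rotation matrix whose columns are the frame's x, y, z axes.
In Python, from rig import bot, viewer, workorder, models gives the robot as it stands.
- The arm moves only by the shell command python3 -m jog 'ROWS'. ROWS is JSON, a list of rows, each a list of 7 numbers: the opening, from 0 (shut) to 1 (fully open), then the shift along the tool's x, y, z in m, then the turn, a rotation vector about the tool's x, y, z in degrees. In form: [[claw, x, y, z, ax, ay, az], ...]. A call has 1 to 20 rows; each row is the pose to reach, as a shift and turn from the pose commanded when the call began, along the tool's axes at that moment; what a row does not reach only later rows make up. A row lasts 1/8 s, in which the tool goes at most 62.5 mm and 10.7 degrees, less where a joint would pass 70% of its speed; a pose out of reach is approached as far as the arm can. A call with a gripper value outside its range is refused whole. The fingers move at their own pace and stop on an object; the grip force is fixed at half the most. Time passes only in rows, so rows that repeat a pose let the fingers close. It gives the time, the measured TCP pose, the force, the opening and the grip force at its end, in the units of the state.
- bot.read_state(): the state, without advancing time (a new reading comes with each control period).
- viewer.capture(name): name is "scene" or "top"; returns (picture, depth): 480x640x3 uint8, blue, green, red; 480x640 float32, m along the optical axis (not along the pixel's ray), 0 where there is no reading.
- viewer.camera_info(name): a dict with "fx", "fy", "cx", "cy" (pixels), "world_to_cam" (4x4, takes a point from world to camera coordinates). Camera axes: x right, y down, z forward; pixel columns grow to the right and rows downward; lengths in m; the calibration is good to about 2 mm. A picture is of the moment at which its call begins. camera_info takes no time and is no camera call.
- workorder.hand_in(): hands the job in; it is judged then, once.
Trained networks look in the newest picture that a camera, given by its name, has taken for a name from the list of things; names that differ only in an ending like _2 or _b are one class to them, and where a whole thing is asked for, a point or a joint stands for the part that bears it (a point fixed in the world has none). Each returns a list of dicts, best first, with "p" (0 to 1); they miss things now and then, are a little off and sometimes report something else, mostly with a low value. They report only what shows in the picture. A call takes as long as a camera call. They do not tell look-alikes from the thing itself.
- models.outline_of(camera, thing): "mask" (480x640 bool, what is visible of it).
- models.tip_of(camera, thing): "xyz" ([x, y, z] in m, in world coordinates, good to about 4 mm: a listed point, or the origin of a listed thing).
The state is a dict: "time_s": time; "joint_positions": joint angles; "qvel": joint speeds; "tau": joint torques, N m; "position": TCP position; "tcp_rot": TCP orientation; "force": force on the tool from outside, world axes, zero at the start; "moment": the same for the moment, N m; "opening": opening from 0.0 (shut) to 1.0 (fully open); "grasp_force": force on a finger pad.
Only numpy, scipy, OpenCV 4.12 (cv2) and the standard library are available. Lean on these libraries where they do the work, as an engineer would, in place of code of your own. Each camera call takes 0.05 s, during which the arm holds its last target. There are 200 camera calls.

## Working session

There is one attempt and no reset: what is moved stays moved. The work goes in short steps, Python scripts to look and compute and a shell command to move; the robot and the scene stay as the last step left them, time stands still between calls to the robot, and variables do not carry over. Pictures are saved under pics/ and viewed, at most 10 in all, crops included, and the job is handed in when it is done.

```bash
mkdir -p pics; ls
python3 - <<'E'
from rig import bot,viewer,models
import cv2,numpy as np
s=bot.read_state();print(s['position'],s['tcp_rot'],s['time_s'])
for c in ['top','scene']:
    p,d=viewer.capture(c);cv2.imwrite(f'pics/{c}0.png',p);np.save(f'pics/{c}0.npy',d)
    for t in ['offcut_long','offcut_step','cover','bin','mat','rack']:
        r=models.tip_of(c,t);print(c,t,[(np.round(q['xyz'],3).tolist(),round(q['p'],2)) for q in r[:4]])
E
```

```text
pics
[0.22429839 0.58256049 0.20916317] [[-9.33136222e-01  3.59521279e-01 -1.11397447e-03]
 [ 3.59522799e-01  9.33134522e-01 -1.82206445e-03]
 [ 3.84417095e-04 -2.10073356e-03 -9.99997720e-01]] 0.0
top offcut_long [([0.506, -0.138, 0.026], 0.93)]
top offcut_step [([0.354, -0.038, 0.002], 0.84), ([0.629, 0.11, 0.029], 0.81)]
top cover [([0.471, 0.381, 0.118], 0.9), ([0.64, -0.129, 0.027], 0.66)]
top bin []
top mat [([0.529, -0.375, -0.001], 0.74)]
top rack [([0.571, -0.009, -0.002], 0.94)]
scene offcut_long []
scene offcut_step [([0.627, 0.106, 0.03], 0.82), ([0.353, -0.05, -0.001], 0.81), ([0.805, 0.254, -0.001], 0.71)]
scene cover [([0.474, 0.382, 0.116], 0.67)]
scene bin [([0.474, 0.373, -0.002], 0.84), ([0.744, 0.349, 0.0], 0.57)]
scene mat [([0.532, -0.38, 0.0], 0.63), ([0.788, 0.098, -0.005], 0.48)]
scene rack [([0.567, -0.011, 0.001], 0.81)]
```

View pics/top0.png

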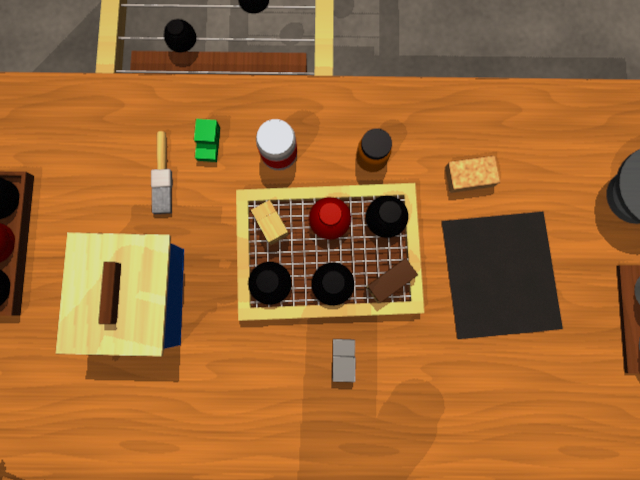

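View pics/scene0.png

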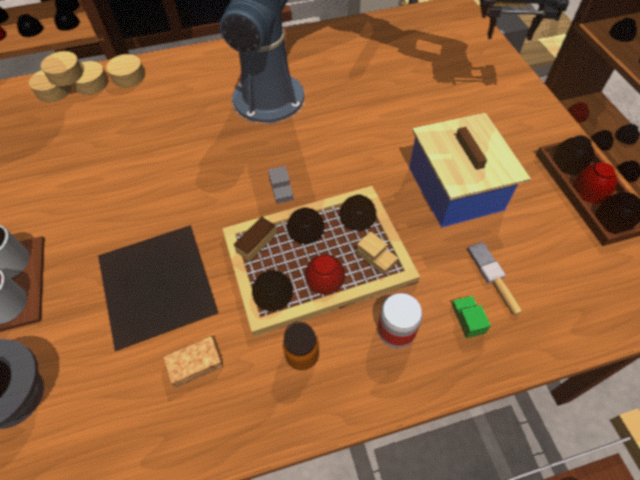

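Top view. Step-shaped candidates are the pale one on the rack (269,222), the green one (206,140) and the grey one (344,360); I choose the pale one. The only offcut_long candidate is the bark block at (392,281). The cover is at (115,295) with its handle at (109,293), and the mat is at (502,274). Next I measure with depth and check both offcuts in one close crop.

```bash
cat > h.py <<'E'
from rig import bot,viewer,models
import cv2,numpy as np
def cloud(c,d):
    k=viewer.camera_info(c);T=np.linalg.inv(np.array(k['world_to_cam']))
    v,u=np.mgrid[:480,:640]
    P=np.stack([(u-k['cx'])/k['fx']*d,(v-k['cy'])/k['fy']*d,d],-1)
    W=P@T[:3,:3].T+T[:3,3]; W[d<=0]=np.nan
    return W
def rect(W,m,lo,hi,n):
    m=m&(W[...,2]>lo)&(W[...,2]<hi); m=cv2.morphologyEx(m.astype(np.uint8),cv2.MORPH_OPEN,np.ones((2,2)))>0
    q,l=cv2.connectedComponents(m.astype(np.uint8)),None
    l=q[1]; a=np.bincount(l.ravel())
    if len(a)<2: print(n,'none');return
    m=l==1+np.argmax(a[1:])
    p=W[m][:,:2].astype(np.float32); r=cv2.minAreaRect(p); b=cv2.boxPoints(r)
    e=[b[1]-b[0],b[2]-b[1]]; e=max(e,key=np.linalg.norm); yaw=np.degrees(np.arctan2(e[1],e[0]))%180
    print(n,'n',m.sum(),'c',np.round(r[0],4),'mean',np.round(p.mean(0),4),'size',np.round(sorted(r[1]),3),'longyaw',round(yaw,1),'zmed',round(float(np.median(W[m][:,2])),4))
def win(x0,x1,y0,y1):
    m=np.zeros((480,640),bool);m[y0:y1,x0:x1]=1;return m
E
python3 - <<'E'
from h import *
d=np.load('pics/top0.npy');W=cloud('top',d);im=cv2.imread('pics/top0.png')
rect(W,win(45,190,225,365),.115,.140,'board')
rect(W,win(45,190,225,365),.144,.175,'handle')
rect(W,win(365,425,250,310),.050,.075,'long')
rect(W,win(245,293,195,250),.040,.08,'step all')
rect(W,win(245,293,195,250),.064,.08,'step top')
rect(W,win(245,293,195,250),.044,.060,'step low')
dark=im.max(2)<60
rect(W,win(435,570,205,345)&dark,-.01,.012,'mat')
for n,w in dict(b1=(245,295,258,308),b2=(308,358,258,308),b3=(362,412,192,242),red=(305,355,192,242)).items():
    rect(W,win(*w),.038,.1,n)
i=cv2.resize(im[180:325,225:435],None,fx=3.6,fy=3.6,interpolation=cv2.INTER_CUBIC);cv2.imwrite('pics/crop.png',i)
ds=np.load('pics/scene0.npy');V=cloud('scene',ds);m=win(400,540,105,235)
rect(V,m,.115,.140,'board s');rect(V,m,.146,.175,'handle s')
b=cv2.imread('pics/scene0.png').astype(int);blue=(b[...,0]>b[...,2]+40)
q=V[m&blue];q=q[(q[:,2]>.01)&(q[:,2]<.11)];print('bin pts',len(q));r=cv2.minAreaRect(q[:,:2].astype(np.float32));print(r)
rect(V,win(350,405,225,280),.064,.08,'step top s');rect(V,win(230,280,210,262),.05,.075,'long s')
E
```

```text
board n 11792 c [0.4345 0.3766] mean [nan nan] size [0.143 0.342] longyaw 138.1 zmed nan
handle n 973 c [0.4714 0.3792] mean [nan nan] size [0.018 0.113] longyaw 162.1 zmed nan
long n 1056 c [ 0.5093 -0.1421] mean [nan nan] size [0.043 0.103] longyaw 125.8 zmed nan
step all n 867 c [nan nan] mean [nan nan] size [0. 0.] longyaw nan zmed nan
step top n 539 c [0.6174 0.1027] mean [nan nan] size [0.045 0.058] longyaw 29.1 zmed nan
step low n 281 c [0.6478 0.12  ] mean [0.6466 0.1204] size [0.038 0.045] longyaw 118.8 zmed 0.0528
mat n 12133 c [nan nan] mean [nan nan] size [0. 0.] longyaw nan zmed nan
b1 n 1477 c [0.5008 0.1047] mean [nan nan] size [0.082 0.083] longyaw 3.9 zmed nan
b2 n 1470 c [ 0.5105 -0.0225] mean [nan nan] size [0.069 0.081] longyaw 128.0 zmed nan
b3 n 1404 c [ 0.6392 -0.1327] mean [nan nan] size [0.068 0.071] longyaw 46.9 zmed nan
red n 1402 c [ 0.631  -0.0185] mean [nan nan] size [0.061 0.085] longyaw 111.8 zmed nan
board s n 5650 c [0.4488 0.4656] mean [nan nan] size [0.155 0.427] longyaw 131.6 zmed nan
handle s n 464 c [0.4663 0.3841] mean [nan nan] size [0.027 0.128] longyaw 167.4 zmed nan
bin pts 1318
((0.5705516338348389, 0.3740731477737427), (0.006243342068046331, 0.1675756871700287), 1.1581844091415405)
step top s n 418 c [0.5991 0.1053] mean [nan nan] size [0.043 0.079] longyaw 133.0 zmed nan
long s n 812 c [ 0.5041 -0.1309] mean [nan nan] size [0.041 0.117] longyaw 126.3 zmed nan
```

View pics/crop.png

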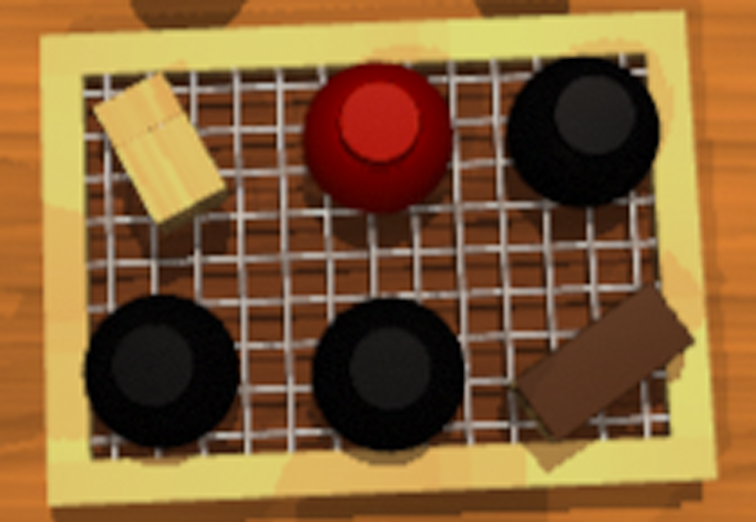

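The crop shows the pale two-level step block at crop (160,150), with its low end up-left. The bark block is at crop (605,360). Both match the description. I'll fix the NaN leak and re-measure.

```bash
python3 - <<'E'
s=open('h.py').read()
s=s.replace("m=l==1+np.argmax(a[1:])","m=(l==1+np.argmax(a[1:]))&m0").replace("    m=m&(W[...,2]>lo)&(W[...,2]<hi);","    m=m&(W[...,2]>lo)&(W[...,2]<hi); m0=m;")
open('h.py','w').write(s)
E
cat > m.py <<'E'
from h import *
def col(im): return im.astype(int)
d=np.load('pics/top0.npy');W=cloud('top',d);im=cv2.imread('pics/top0.png').astype(int)
br=im[...,2]-im[...,0]
pale=im[...,1]>130
w=win(45,190,225,365)
rect(W,w,.110,.142,'board');rect(W,w,.146,.17,'handle')
rect(W,w&(im.max(2)<90),.146,.17,'handle dark')
rect(W,win(365,425,250,310),.058,.075,'long')
w=win(245,293,195,250)
rect(W,w,.043,.08,'step all');rect(W,w,.066,.08,'step top');rect(W,w,.044,.060,'step low')
rect(W,win(435,570,205,345)&(im.max(2)<60),-.01,.012,'mat')
for n,w in dict(b1=(245,295,258,308),b2=(308,358,258,308),b3=(362,412,192,242),red=(305,355,192,242)).items(): rect(W,win(*w),.076,.1,n)
V=cloud('scene',np.load('pics/scene0.npy'));b=cv2.imread('pics/scene0.png').astype(int);m=win(400,540,105,235)
rect(V,m,.110,.142,'board s');rect(V,m,.148,.175,'handle s')
rect(V,win(350,405,225,280),.066,.08,'step top s');rect(V,win(350,405,225,280),.045,.06,'step low s');rect(V,win(230,280,210,262),.058,.075,'long s')
rect(V,win(90,220,220,350)&(b.max(2)<60),-.01,.012,'mat s')
bl=m&(b[...,0]>b[...,2]+40)&(V[...,2]>.01)&(V[...,2]<.115)
q=V[bl];print('bin',np.round(np.percentile(q,[1,50,99],axis=0),3))
E
python3 m.py
```

```text
board n 11462 c [0.4742 0.3805] mean [0.472  0.3777] size [0.191 0.218] longyaw 179.5 zmed 0.1305
handle n 858 c [0.4743 0.3792] mean [0.4742 0.3778] size [0.022 0.108] longyaw 179.6 zmed 0.1579
handle dark n 139 c [0.4729 0.3701] mean [0.4741 0.37  ] size [0.003 0.104] longyaw 179.0 zmed 0.1508
long n 970 c [ 0.5088 -0.1379] mean [ 0.5083 -0.1373] size [0.039 0.095] longyaw 126.6 zmed 0.0668
step all n 815 c [0.6253 0.1083] mean [0.6219 0.1065] size [0.043 0.078] longyaw 29.7 zmed 0.0712
step top n 496 c [0.6115 0.1005] mean [0.6107 0.1   ] size [0.043 0.046] longyaw 29.8 zmed 0.0725
step low n 248 c [0.6483 0.1215] mean [0.648  0.1215] size [0.025 0.043] longyaw 119.8 zmed 0.0526
mat n 11875 c [ 0.5276 -0.3761] mean [ 0.5257 -0.3759] size [0.218 0.246] longyaw 6.2 zmed 0.0041
b1 n 410 c [0.5009 0.1039] mean [0.5014 0.105 ] size [0.042 0.044] longyaw 91.3 zmed 0.0834
b2 n 425 c [ 0.5007 -0.0213] mean [ 0.5013 -0.0209] size [0.043 0.044] longyaw 10.5 zmed 0.0836
b3 n 394 c [ 0.6407 -0.1317] mean [ 0.6405 -0.1307] size [0.041 0.045] longyaw 91.8 zmed 0.0836
red n 406 c [ 0.6359 -0.0139] mean [ 0.6354 -0.014 ] size [0.043 0.043] longyaw 162.3 zmed 0.0834
board s n 5504 c [0.4739 0.3778] mean [0.4859 0.3727] size [0.193 0.223] longyaw 179.2 zmed 0.1288
handle s n 415 c [0.4753 0.377 ] mean [0.4788 0.3758] size [0.025 0.108] longyaw 178.7 zmed 0.1564
step top s n 368 c [0.6122 0.0994] mean [0.6131 0.0986] size [0.045 0.046] longyaw 30.0 zmed 0.0707
step low s n 341 c [0.6272 0.1076] mean [0.643  0.1117] size [0.047 0.075] longyaw 29.6 zmed 0.051
long s n 656 c [ 0.5099 -0.1396] mean [ 0.5123 -0.1398] size [0.041 0.095] longyaw 127.2 zmed 0.0647
mat s n 8306 c [ 0.5305 -0.3758] mean [ 0.5398 -0.3771] size [0.212 0.242] longyaw 6.3 zmed 0.002
bin [[0.568 0.292 0.011]
 [0.571 0.37  0.056]
 [0.574 0.455 0.097]]
```

```bash
cat > g.py <<'E'
import sys,numpy as np
from rig import bot
from scipy.spatial.transform import Rotation as R
# usage: g.py x y z yaw(of tool x): shift and turn in the tool frame from measured pose, tool straight down
x,y,z,yaw=map(float,sys.argv[1:5])
s=bot.read_state();M=np.array(s['tcp_rot']);p=np.array(s['position'])
c,n=np.cos(np.radians(yaw)),np.sin(np.radians(yaw))
T=np.array([[c,n,0],[n,-c,0],[0,0,-1]])
print('t',s['time_s'],'p',np.round(p,4),'op',round(s['opening'],3),'gf',s['grasp_force'],'F',np.round(s['force'],1),'j',np.round(s['joint_positions'],0))
print('shift',np.round(M.T@(np.array([x,y,z])-p),4),'turn',np.round(R.from_matrix(M.T@T).as_rotvec(degrees=True),2))
E
python3 g.py .474 .379 .21 179.4
```

```text
t 0.7 p [0.2247 0.5832 0.2102] op 1.002 gf 0.0 F [ 0.1  0.5 -0.8] j [ 59.  30.  82.   0.  68. -10.]
shift [-3.061e-01 -1.009e-01  2.000e-04] turn [  0.     0.   -20.47]
```

```bash
python3 -m jog '[[1,-0.306,-0.101,0,0,0,-20.5],[1,-0.306,-0.101,0,0,0,-20.5],[1,-0.306,-0.101,0,0,0,-20.5],[1,-0.306,-0.101,0,0,0,-20.5],[1,-0.306,-0.101,0,0,0,-20.5],[1,-0.306,-0.101,0,0,0,-20.5],[1,-0.306,-0.101,0,0,0,-20.5],[1,-0.306,-0.101,0,0,0,-20.5],[1,-0.306,-0.101,0,0,0,-20.5],[1,-0.306,-0.101,0,0,0,-20.5]]'; python3 g.py .474 .379 .146 179.4
```

```text
time_s: 1.95
position: [0.4728, 0.3799, 0.2102]
tcp_rot: [[-1.0, 0.008, -0.0], [0.008, 1.0, 0.0], [0.0, 0.0, -1.0]]
force: [0.2, -0.1, -0.6]
opening: 1.003
grasp_force: 0.0
t 1.95 p [0.4728 0.3799 0.2102] op 1.003 gf 0.0 F [ 0.2 -0.1 -0.6] j [ 28.  29.  85.   0.  66. -61.]
shift [-0.0012 -0.0009  0.0642] turn [ 0.   -0.01  0.14]
```

```bash
python3 -m jog '[[1,-0.001,0,0.03,0,0,0],[1,-0.001,0,0.05,0,0,0],[1,-0.001,0,0.064,0,0,0],[1,-0.001,0,0.064,0,0,0],[1,-0.001,0,0.064,0,0,0],[0,-0.001,0,0.064,0,0,0],[0,-0.001,0,0.064,0,0,0],[0,-0.001,0,0.064,0,0,0],[0,-0.001,0,0.064,0,0,0],[0,-0.001,0,0.064,0,0,0],[0,-0.001,0,0.064,0,0,0],[0,-0.001,0,0.064,0,0,0]]'; python3 g.py .474 .379 .27 179.4
```

```text
time_s: 3.45
position: [0.4749, 0.3789, 0.1461]
tcp_rot: [[-1.0, 0.01, -0.0], [0.01, 1.0, -0.0], [0.0, -0.0, -1.0]]
force: [-0.7, -0.5, -0.4]
opening: 0.288
grasp_force: 0.0
t 3.45 p [0.4749 0.3789 0.1461] op 0.288 gf 0.0 F [-0.7 -0.5 -0.4] j [ 28.  33.  88.  -0.  59. -61.]
shift [ 9.000e-04  1.000e-04 -1.239e-01] turn [-0.   -0.    0.03]
```

```bash
python3 -m jog '[[0,0,0,0,0,0,0],[0,0,0,0,0,0,0],[0,0,0,0,0,0,0],[0,0,0,-0.015,0,0,0],[0,0,0,-0.04,0,0,0],[0,0,0,-0.07,0,0,0],[0,0,0,-0.1,0,0,0],[0,0,0,-0.12,0,0,0],[0,0,0,-0.12,0,0,0],[0,0,0,-0.12,0,0,0]]'; python3 g.py .529 -.376 .27 186.9
```

```text
time_s: 4.7
position: [0.4744, 0.3786, 0.2658]
tcp_rot: [[-1.0, 0.01, -0.001], [0.01, 1.0, -0.0], [0.001, -0.0, -1.0]]
force: [-0.3, 0.4, -0.0]
opening: 0.008
grasp_force: 0.0
t 4.7 p [0.4744 0.3786 0.2658] op 0.008 gf 0.0 F [-0.3  0.4 -0. ] j [ 28.  26.  81.  -0.  74. -61.]
shift [-0.0621 -0.7541 -0.0039] turn [-0.02 -0.05 -7.47]
```

The gripper closed on nothing, so I look.

Run:
```python
from h import *
a,d=viewer.capture('scene');b,e=viewer.capture('top')
np.save('pics/scene1.npy',d);np.save('pics/top1.npy',e);cv2.imwrite('pics/top1.png',b);cv2.imwrite('pics/scene1.png',a)
i=np.hstack([cv2.resize(a[60:240,380:560],(400,400)),cv2.resize(b[210:390,20:200],(400,400))]);cv2.imwrite('pics/c1.png',i)
```

```text
(no output)
```

View pics/c1.png

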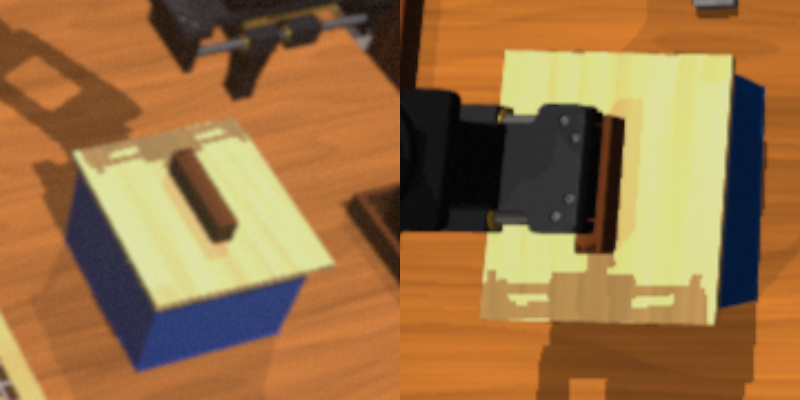

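```bash
sed "s/top0/top1/;s/scene0/scene1/" m.py | sed 's/top0/top1/g;s/scene0/scene1/g' > m1.py; python3 m1.py | egrep 'board|handle'
python3 - <<'E'
from h import *
s=bot.read_state();p=np.array(s['position'])
for c in ['top','scene']:
    k=viewer.camera_info(c);T=np.array(k['world_to_cam'])
    for q in [p,p+[0,0,-.011],p+[0,0,.043]]:
        v=T[:3,:3]@q+T[:3,3];print(c,k['fx']*v[0]/v[2]+k['cx'],k['fy']*v[1]/v[2]+k['cy'],v[2])
W=cloud('scene',np.load('pics/scene1.npy'))
m=win(380,560,60,140)&(W[...,2]>.2)&(W[...,2]<.30);q=W[m];
for z in np.arange(.24,.32,.01):
    u=q[(q[:,2]>z)&(q[:,2]<z+.01)]
    if len(u): print(round(z,2),len(u),np.round(np.percentile(u,[2,50,98],axis=0),3).tolist())
E
```

```text
board n 9262 c [0.4741 0.3801] mean [0.4685 0.3635] size [0.19  0.219] longyaw 179.4 zmed 0.1305
handle n 422 c [0.4741 0.3772] mean [0.4665 0.3732] size [0.02  0.108] longyaw 176.7 zmed 0.1572
handle dark n 91 c [0.486 0.37 ] mean [0.486 0.37 ] size [0.003 0.078] longyaw 179.1 zmed 0.1506
board s n 5504 c [0.4749 0.378 ] mean [0.4858 0.3729] size [0.193 0.221] longyaw 179.6 zmed 0.1288
handle s n 414 c [0.4753 0.3781] mean [0.4789 0.3757] size [0.026 0.109] longyaw 0.1 zmed 0.1565
top 76.98581805647291 289.2023642782197 0.727534022103241
top 80.52879893844829 289.55452245262177 0.7384284833551324
top 62.054562922614195 287.7182570463063 0.684946582664029
scene 484.8904244849774 105.98186558329422 0.9800754856787894
scene 483.4734680878446 110.12084365124237 0.9892460535710208
scene 490.69352660680283 89.03080593396518 0.9442269021000667
0.27 13 [[0.464, 0.368, 0.276], [0.481, 0.37, 0.278], [0.484, 0.384, 0.28]]
0.28 61 [[0.463, 0.366, 0.28], [0.482, 0.37, 0.285], [0.485, 0.385, 0.29]]
0.29 57 [[0.463, 0.366, 0.29], [0.481, 0.37, 0.294], [0.485, 0.386, 0.299]]
```

The handle is unmoved at (0.474,0.379). In the depth image the closed fingertips sit about 20 mm higher than the stated geometry, at 0.275 where I expected 0.255. I check with the fingers open, level above the cover.

```bash
python3 -m jog '[[1,0,0,0,0,0,0],[1,0,0,0,0,0,0],[1,0,0,0,0,0,0],[1,0,0,0,0,0,0],[1,0,0,0,0,0,0],[1,0,0,0,0,0,0],[1,0,0,0,0,0,0],[1,0,0,0,0,0,0]]'
python3 - <<'E'
from h import *
for c,w in [('scene',win(380,580,40,140)),('top',win(0,160,230,350))]:
    a,d=viewer.capture(c);cv2.imwrite(f'pics/{c}2.png',a);W=cloud(c,d);p=np.array(bot.read_state()['position']);print(p)
    q=W[w&(W[...,2]>.2)&(W[...,2]<.36)]
    for z in np.arange(.23,.36,.01):
        u=q[(q[:,2]>z)&(q[:,2]<z+.01)]
        if len(u)>5:
            h,_=np.histogram(u[:,1],np.arange(.30,.461,.01))
            print(c,round(z,2),len(u),'x',np.round(np.percentile(u[:,0],[2,98]),3),'y',np.round(np.percentile(u[:,1],[2,98]),3),h)
a=cv2.imread('pics/scene2.png')[50:200,400:600];cv2.imwrite('pics/c2.png',cv2.resize(a,(800,600),interpolation=cv2.INTER_CUBIC))
E
```

```text
time_s: 5.8
position: [0.4749, 0.3789, 0.2662]
tcp_rot: [[-1.0, 0.01, 0.0], [0.01, 1.0, 0.0], [-0.0, 0.0, -1.0]]
force: [-0.3, -0.5, -0.2]
opening: 0.836
grasp_force: 0.0
[0.47492027 0.37888668 0.26617139]
scene 0.27 20 x [0.464 0.484] y [0.332 0.422] [ 0  0  0  8  0  0  0  0  0  0  0 10  2  0  0  0]
scene 0.28 81 x [0.463 0.486] y [0.332 0.421] [ 0  0  0 35  1  0  0  0  0  0  0 42  3  0  0  0]
scene 0.29 86 x [0.462 0.486] y [0.331 0.421] [ 0  0  0 38  3  0  0  0  0  0  0 39  6  0  0  0]
scene 0.3 86 x [0.464 0.485] y [0.33  0.423] [ 0  0  5 29  0  0  0  0  0  0  0 43  9  0  0  0]
scene 0.31 83 x [0.464 0.485] y [0.327 0.425] [ 0  0 19 17  3  0  0  0  0  0  0 35  9  0  0  0]
scene 0.32 84 x [0.468 0.486] y [0.326 0.428] [ 0  0 13 12  0  0  0  0  0  0  0 43 16  0  0  0]
scene 0.33 33 x [0.463 0.486] y [0.417 0.429] [ 0  0  0  0  0  0  0  0  0  0  0 20 13  0  0  0]
scene 0.34 47 x [0.44 0.51] y [0.29  0.461] [ 0  1  0  0  0  0  0  0  0  0  0 20  2  0  0  2]
scene 0.35 314 x [0.44  0.513] y [0.289 0.46 ] [16 17 18  8  3  1  2  2  2  0  2 49 15 17  9 25]
[0.47492503 0.37891853 0.2661539 ]
top 0.34 9 x [0.447 0.509] y [0.293 0.295] [0 0 0 0 0 0 0 0 0 0 0 0 0 0 0 0]
top 0.35 162 x [0.44 0.51] y [0.292 0.294] [0 0 0 0 0 0 0 0 0 0 0 0 0 0 0 0]
```

View pics/c2.png

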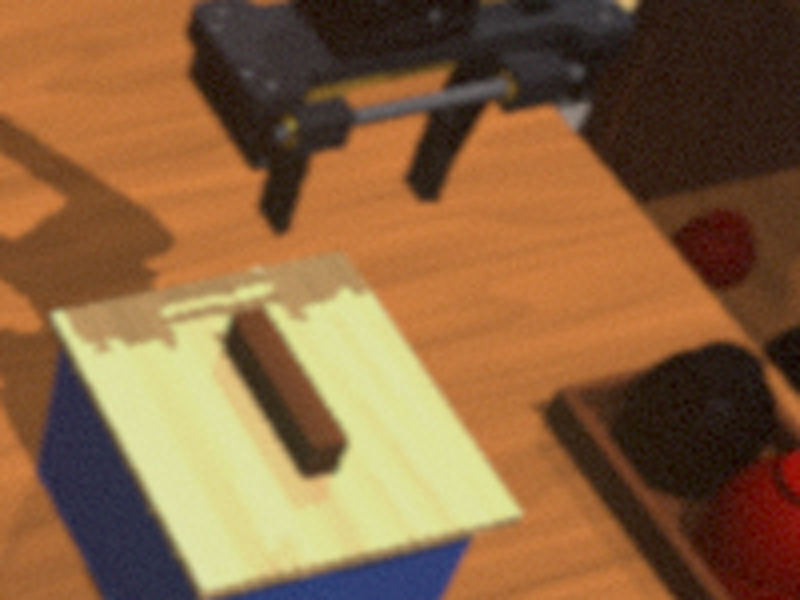

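The picture shows the open fingers straddling the handle with the tips well above it. The whole gripper hangs about 20 mm higher than reported (tips at z≈0.276, body at 0.345), while x and y agree. So true z = reported + 0.020, and I go 20 mm deeper.

```bash
python3 -m jog '[[1,0,0,0.05,0,0,0],[1,0,0,0.09,0,0,0],[1,0,0,0.12,0,0,0],[1,0,0,0.13,0,0,0],[1,0,0,0.14,0,0,0],[0,0,0,0.14,0,0,0],[0,0,0,0.14,0,0,0],[0,0,0,0.14,0,0,0],[0,0,0,0.14,0,0,0],[0,0,0,0.14,0,0,0],[0,0,0,0.14,0,0,0],[0,0,0,0.14,0,0,0],[0,0,0,0.14,0,0,0],[0,0,0,0.14,0,0,0],[0,0,0,0.14,0,0,0]]'; python3 g.py .474 .379 .25 179.4
```

```text
time_s: 7.78
position: [0.4749, 0.3791, 0.1261]
tcp_rot: [[-1.0, 0.01, 0.0], [0.01, 1.0, 0.0], [-0.0, 0.0, -1.0]]
force: [0.5, 1.3, -0.4]
opening: 0.249
grasp_force: 30.0
t 7.775 p [0.4749 0.3791 0.1261] op 0.249 gf 29.999898970127106 F [ 0.5  1.3 -0.4] j [ 28.  35.  89.   0.  56. -61.]
shift [ 9.000e-04 -1.000e-04 -1.239e-01] turn [0.02 0.   0.03]
```

Gripped: opening 0.249 (about 22 mm) at 30 N. Lifting.

```bash
python3 -m jog '[[0,0,0,-0.01,0,0,0],[0,0,0,-0.025,0,0,0],[0,0,0,-0.05,0,0,0],[0,0,0,-0.08,0,0,0],[0,0,0,-0.11,0,0,0],[0,0,0,-0.124,0,0,0],[0,0,0,-0.124,0,0,0],[0,0,0,-0.124,0,0,0]]'; python3 g.py .529 -.376 .25 186.9
```

```text
time_s: 8.78
position: [0.474, 0.3784, 0.2489]
tcp_rot: [[-1.0, 0.01, -0.002], [0.01, 1.0, -0.001], [0.002, -0.001, -1.0]]
force: [0.4, -0.6, -3.5]
opening: 0.25
grasp_force: 30.0
t 8.775 p [0.474  0.3784 0.2489] op 0.25 gf 29.99930441379547 F [ 0.4 -0.6 -3.5] j [ 28.  27.  82.  -0.  71. -61.]
shift [-6.260e-02 -7.538e-01 -2.000e-04] turn [-0.07 -0.15 -7.48]
```

```bash
python3 -m jog '[[0,-0.001,-0.015,0,0,0,0],[0,-0.004,-0.045,0,0,0,0],[0,-0.007,-0.09,0,0,0,-1],[0,-0.011,-0.135,0,0,0,-1.5],[0,-0.015,-0.18,0,0,0,-2],[0,-0.019,-0.23,0,0,0,-2.5],[0,-0.023,-0.28,0,0,0,-3],[0,-0.027,-0.33,0,0,0,-3.5],[0,-0.032,-0.38,0,0,0,-4],[0,-0.036,-0.43,0,0,0,-4.5],[0,-0.04,-0.48,0,0,0,-5],[0,-0.044,-0.53,0,0,0,-5.5],[0,-0.048,-0.58,0,0,0,-6],[0,-0.053,-0.63,0,0,0,-6.5],[0,-0.057,-0.675,0,0,0,-7],[0,-0.06,-0.715,0,0,0,-7.5],[0,-0.062,-0.74,0,0,0,-7.5],[0,-0.0625,-0.754,0,0,0,-7.5],[0,-0.0625,-0.754,0,0,0,-7.5],[0,-0.0625,-0.754,0,0,0,-7.5]]'
python3 - <<'E'
from h import *
for c in ['top','scene']:
    a,d=viewer.capture(c);W=cloud(c,d);w=win(400,640,180,400) if c=='top' else win(40,260,120,360)
    rect(W,w&(a[...,1]>110),.22,.275,'board '+c)
    q=W[w&(W[...,2]>.22)&(W[...,2]<.275)];print(np.round(np.percentile(q[:,2],[5,50,95]),3))
    A=np.c_[q[:,:2],np.ones(len(q))];print('plane',np.linalg.lstsq(A,q[:,2],rcond=None)[0])
E
python3 g.py .529 -.376 .10 186.9
```

```text
time_s: 11.28
position: [0.5295, -0.3743, 0.2498]
tcp_rot: [[-0.993, -0.121, -0.001], [-0.121, 0.993, 0.002], [0.001, 0.002, -1.0]]
force: [0.4, 1.4, -2.6]
opening: 0.251
grasp_force: 30.0
board top n 9073 c [ 0.5292 -0.3733] mean [ 0.5338 -0.3474] size [0.19  0.218] longyaw 6.9 zmed 0.2547
[0.252 0.255 0.257]
plane [-0.00241378 -0.00393102  0.25462004]
board scene n 7294 c [ 0.5302 -0.3747] mean [ 0.5701 -0.369 ] size [0.189 0.22 ] longyaw 7.0 zmed 0.2528
[0.25  0.253 0.255]
plane [-0.00595874  0.00050442  0.25655969]
t 11.375 p [ 0.5298 -0.3743  0.2502] op 0.25 gf 29.999420642852783 F [ 0.3 -0.3 -3.6] j [ -45.   30.   76.    0.   74. -142.]
shift [ 0.001  -0.0018  0.1502] turn [ 0.05 -0.02  0.1 ]
```

The cover is held level over the mat with its underside at about 0.244, so it needs to go down about 0.241.

```bash
python3 -m jog '[[0,0,-0.002,0.03,0,0,0],[0,0,-0.002,0.08,0,0,0],[0,0,-0.002,0.13,0,0,0],[0,0,-0.002,0.18,0,0,0],[0,0,-0.002,0.21,0,0,0],[0,0,-0.002,0.225,0,0,0],[0,0,-0.002,0.232,0,0,0],[0,0,-0.002,0.236,0,0,0],[0,0,-0.002,0.238,0,0,0],[0,0,-0.002,0.238,0,0,0]]'; python3 -m jog '[[0,0,0,0.0015,0,0,0],[0,0,0,0.0015,0,0,0]]'
```

```text
time_s: 12.62
position: [0.5305, -0.378, 0.013]
tcp_rot: [[-0.993, -0.121, 0.001], [-0.121, 0.993, -0.001], [-0.001, -0.001, -1.0]]
force: [0.6, -1.2, -2.7]
opening: 0.244
grasp_force: 30.0
time_s: 12.88
position: [0.5301, -0.3777, 0.0108]
tcp_rot: [[-0.993, -0.12, 0.0], [-0.12, 0.993, -0.0], [-0.0, -0.0, -1.0]]
force: [-0.7, -0.1, -4.3]
opening: 0.247
grasp_force: 30.0
```

```bash
python3 -m jog '[[0,0,0,0.0015,0,0,0],[0,0,0,0.0015,0,0,0]]' | egrep 'pos|^force'; python3 -m jog '[[0,0,0,0.0015,0,0,0],[0,0,0,0.0015,0,0,0]]'| egrep 'pos|^force'
```

```text
position: [0.5301, -0.3778, 0.0091]
force: [0.1, 0.3, -3.2]
position: [0.5302, -0.3778, 0.0091]
force: [-1.7, 0.7, 5.5]
```

Contact made, so I release and rise.

```bash
python3 -m jog '[[0.6,0,0,0,0,0,0],[0.6,0,0,0,0,0,0],[0.6,0,0,0,0,0,0],[0.6,0,0,0,0,0,0],[1,0,0,-0.02,0,0,0],[1,0,0,-0.06,0,0,0],[1,0,0,-0.11,0,0,0],[1,0,0,-0.16,0,0,0],[1,0,0,-0.19,0,0,0],[1,0,0,-0.19,0,0,0]]'
python3 - <<'E'
from h import *
for c in ['top','scene']:
    a,d=viewer.capture(c);W=cloud(c,d);w=win(400,640,180,400) if c=='top' else win(40,260,180,400)
    rect(W,w&(a[...,1]>100),.006,.025,'board '+c)
    rect(W,w&(a.max(2)<60),-.01,.008,'mat '+c)
    cv2.imwrite(f'pics/{c}3.png',a)
E
python3 g.py .509 -.1385 .20 126.9
```

```text
time_s: 14.62
position: [0.5317, -0.3792, 0.2024]
tcp_rot: [[-0.993, -0.121, 0.006], [-0.121, 0.993, -0.006], [-0.005, -0.007, -1.0]]
force: [0.6, 0.8, -1.0]
opening: 0.993
grasp_force: 0.0
board top n 6230 c [ 0.5288 -0.3793] mean [ 0.5308 -0.3648] size [0.194 0.219] longyaw 6.9 zmed 0.014
mat top n 987 c [ 0.5436 -0.3742] mean [ 0.5696 -0.3075] size [0.214 0.217] longyaw 96.0 zmed 0.0039
board scene n 6838 c [ 0.5312 -0.3783] mean [ 0.5398 -0.3785] size [0.19  0.219] longyaw 6.7 zmed 0.0121
mat scene n 33 c [ 0.7013 -0.6126] mean [ 0.6996 -0.6133] size [0.005 0.034] longyaw 179.5 zmed 0.002
t 14.725 p [ 0.5297 -0.3773  0.198 ] op 0.997 gf 0.0 F [-0.7  0.8  0.3] j [ -45.   33.   79.    0.   68. -142.]
shift [-0.0082  0.2395 -0.002 ] turn [-0.    0.   60.03]
```

View pics/scene3.png

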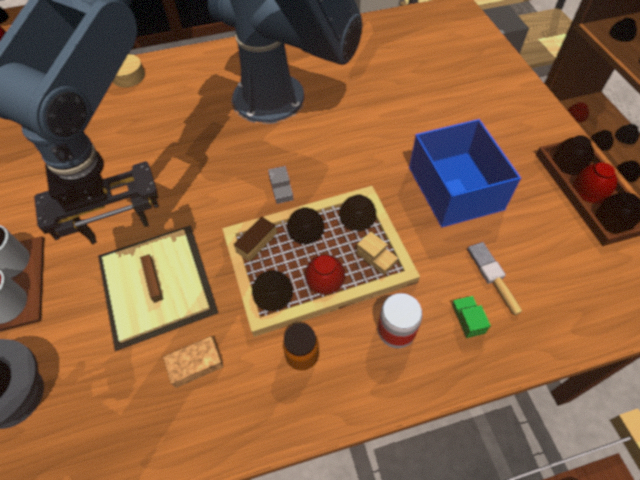

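The picture shows the cover flat and centred on the mat, handle up (155,280), with the bin open (465,170) and the rest undisturbed. Now the long offcut.

```bash
python3 -m jog '[[0.8,-0.001,0.03,0,0,0,8],[0.8,-0.003,0.07,0,0,0,18],[0.8,-0.004,0.11,0,0,0,28],[0.8,-0.005,0.15,0,0,0,38],[0.8,-0.006,0.19,0,0,0,48],[0.8,-0.008,0.22,0,0,0,56],[0.8,-0.008,0.239,0,0,0,60],[0.8,-0.008,0.239,0,0,0,60],[0.8,-0.008,0.239,0,0,0,60],[0.8,-0.008,0.239,0,0,0,60]]'; python3 g.py .509 -.1385 .026 126.9
```

```text
time_s: 15.98
position: [0.5093, -0.1404, 0.1973]
tcp_rot: [[-0.6, 0.8, -0.0], [0.8, 0.6, -0.0], [0.0, -0.0, -1.0]]
force: [0.3, 0.3, -0.3]
opening: 0.801
grasp_force: 0.0
t 15.975 p [ 0.5093 -0.1404  0.1973] op 0.801 gf 0.0 F [ 0.3  0.3 -0.3] j [-28.  24.  97.  -0.  60. -64.]
shift [0.0017 0.0009 0.1713] turn [-0.02 -0.01 -0.  ]
```

```bash
python3 -m jog '[[0.8,0.001,0.001,0.04,0,0,0],[0.8,0.001,0.001,0.09,0,0,0],[0.8,0.001,0.001,0.13,0,0,0],[0.8,0.001,0.001,0.155,0,0,0],[0.8,0.001,0.001,0.17,0,0,0],[0.8,0.001,0.001,0.171,0,0,0],[0,0.001,0.001,0.171,0,0,0],[0,0.001,0.001,0.171,0,0,0],[0,0.001,0.001,0.171,0,0,0],[0,0.001,0.001,0.171,0,0,0],[0,0.001,0.001,0.171,0,0,0],[0,0.001,0.001,0.171,0,0,0]]'
```

```text
time_s: 17.48
position: [0.5097, -0.1382, 0.0273]
tcp_rot: [[-0.601, 0.799, 0.001], [0.799, 0.601, -0.001], [-0.001, 0.0, -1.0]]
force: [-1.1, -0.7, 5.4]
opening: 0.481
grasp_force: 30.0
```

Gripped at 42 mm with 30 N. Lifting, then to the bin.

```bash
python3 -m jog '[[0,0,0,-0.01,0,0,0],[0,0,0,-0.03,0,0,0],[0,0,0,-0.07,0,0,0],[0,0,0,-0.12,0,0,0],[0,0,0,-0.15,0,0,0],[0,0,0,-0.16,0,0,0],[0,0,0,-0.16,0,0,0]]'; python3 g.py .474 .345 .187 180
```

```text
time_s: 18.35
position: [0.5092, -0.1379, 0.1867]
tcp_rot: [[-0.601, 0.799, 0.0], [0.799, 0.601, -0.0], [-0.0, 0.0, -1.0]]
force: [0.3, -1.0, -2.0]
opening: 0.478
grasp_force: 30.0
t 18.35 p [ 0.5092 -0.1379  0.1867] op 0.478 gf 29.99656907748431 F [ 0.3 -1.  -2. ] j [-27.  25.  98.   0.  58. -64.]
shift [ 4.072e-01  2.620e-01 -4.000e-04] turn [ 0.000e+00  1.000e-02 -5.307e+01]
```

```bash
python3 -m jog '[[0,0.02,0.013,0,0,0,-3],[0,0.056,0.036,0,0,0,-8],[0,0.095,0.061,0,0,0,-13],[0,0.135,0.087,0,0,0,-18],[0,0.175,0.113,0,0,0,-23],[0,0.215,0.138,0,0,0,-28],[0,0.255,0.164,0,0,0,-33],[0,0.295,0.19,0,0,0,-38],[0,0.335,0.216,0,0,0,-43],[0,0.37,0.238,0,0,0,-48],[0,0.395,0.254,0,0,0,-52],[0,0.407,0.262,0,0,0,-53],[0,0.407,0.262,0,0,0,-53],[0,0.407,0.262,0,0,0,-53]]'
python3 - <<'E'
from h import *
a,d=viewer.capture('scene');W=cloud('scene',d);m=win(400,540,105,235)&(a[...,0].astype(int)>a[...,2].astype(int)+40)
rect(W,m,.105,.13,'bin rim');q=W[m&(W[...,2]>.1)];print(np.round(np.percentile(q,[1,99],axis=0),3))
E
python3 g.py .474 .345 .053 180
```

```text
time_s: 20.1
position: [0.4741, 0.3435, 0.186]
tcp_rot: [[-1.0, 0.003, -0.001], [0.003, 1.0, -0.001], [0.001, -0.001, -1.0]]
force: [-0.0, 0.6, 0.5]
opening: 0.479
grasp_force: 30.0
bin rim n 723 c [0.4731 0.3737] mean [0.5073 0.37  ] size [0.174 0.201] longyaw 0.4 zmed 0.116
[[0.374 0.288 0.1  ]
 [0.573 0.459 0.122]]
t 20.15 p [0.4743 0.3434 0.1863] op 0.482 gf 29.99654884915799 F [ 0.3 -0.1 -1.2] j [ 25.  29.  89.  -0.  62. -65.]
shift [0.0002 0.0017 0.1333] turn [-0.05 -0.06 -0.17]
```

```bash
python3 -m jog '[[0,0,0.002,0.03,0,0,0],[0,0,0.002,0.07,0,0,0],[0,0,0.002,0.11,0,0,0],[0,0,0.002,0.128,0,0,0],[0,0,0.002,0.133,0,0,0],[0,0,0.002,0.133,0,0,0],[0.62,0,0.002,0.133,0,0,0],[0.62,0,0.002,0.133,0,0,0],[0.62,0,0.002,0.133,0,0,0],[0.62,0,0.002,0.133,0,0,0],[0.62,0,0.002,0.1,0,0,0],[0.62,0,0.002,0.05,0,0,0],[0.62,0,0.002,0,0,0,0],[0.62,0,0.002,0,0,0,0]]'
python3 - <<'E'
from h import *
for c in ['top','scene']:
    a,d=viewer.capture(c);W=cloud(c,d);cv2.imwrite(f'pics/{c}4.png',a)
    for t in ['offcut_long','offcut_step']:
        print(c,t,[(np.round(q['xyz'],3).tolist(),round(q['p'],2)) for q in models.tip_of(c,t)[:4]])
    if c=='scene':
        rect(W,win(350,405,225,280),.066,.08,'step top s')
        m=win(400,540,105,235)&(a[...,2]>a[...,0]);rect(W,m,.005,.09,'in bin')
E
python3 g.py .626 .108 .19 209.8
```

```text
time_s: 21.9
position: [0.4772, 0.3482, 0.1913]
tcp_rot: [[-1.0, 0.001, 0.009], [0.001, 1.0, 0.004], [-0.009, 0.004, -1.0]]
force: [0.4, 0.1, -0.9]
opening: 0.619
grasp_force: 0.0
top offcut_long [([0.477, 0.348, 0.004], 0.65)]
top offcut_step [([0.625, 0.112, 0.029], 0.7), ([0.804, 0.247, -0.003], 0.7), ([0.352, -0.043, 0.004], 0.64)]
scene offcut_long [([0.473, 0.35, 0.007], 0.64)]
scene offcut_step [([0.353, -0.05, -0.001], 0.96), ([0.804, 0.253, -0.001], 0.89), ([0.627, 0.106, 0.031], 0.73)]
step top s n 369 c [0.6123 0.0985] mean [0.6135 0.0983] size [0.045 0.046] longyaw 31.1 zmed 0.0707
in bin n 222 c [0.4734 0.3534] mean [0.4737 0.3527] size [0.023 0.08 ] longyaw 0.5 zmed 0.0397
t 22.2 p [0.4733 0.3462 0.1849] op 0.617 gf 0.0 F [ 0.1 -0.6 -0.9] j [ 25.  29.  89.  -0.  62. -65.]
shift [-0.153  -0.238  -0.0052] turn [ -0.04  -0.21 -29.87]
```

The long offcut lies flat in the bin. Now the step offcut, gripped about 6 mm to its -x side, near its mass centre.

```bash
python3 -m jog '[[0.75,-0.015,-0.025,0,0,0,-3],[0.75,-0.037,-0.06,0,0,0,-8],[0.75,-0.062,-0.1,0,0,0,-13],[0.75,-0.087,-0.14,0,0,0,-18],[0.75,-0.11,-0.18,0,0,0,-23],[0.75,-0.135,-0.22,0,0,0,-28],[0.75,-0.147,-0.2415,0,0,0,-30],[0.75,-0.147,-0.2415,0,0,0,-30],[0.75,-0.147,-0.2415,0,0,0,-30],[0.75,-0.147,-0.2415,0,0,0,-30]]'; python3 g.py .620 .1045 .026 209.8
```

```text
time_s: 23.45
position: [0.62, 0.1064, 0.1863]
tcp_rot: [[-0.866, -0.5, -0.001], [-0.5, 0.866, 0.0], [0.001, 0.001, -1.0]]
force: [-0.9, 0.6, 0.2]
opening: 0.752
grasp_force: 0.0
t 23.45 p [0.62   0.1064 0.1863] op 0.752 gf 0.0 F [-0.9  0.6  0.2] j [  -0.   32.   83.    0.   65. -120.]
shift [ 0.0008 -0.0017  0.1603] turn [ 0.05 -0.06  0.2 ]
```

```bash
python3 -m jog '[[0.75,0,-0.001,0.04,0,0,0],[0.75,0,-0.001,0.09,0,0,0],[0.75,0,-0.001,0.13,0,0,0],[0.75,0,-0.001,0.15,0,0,0],[0.75,0,-0.001,0.16,0,0,0],[0.75,0,-0.001,0.16,0,0,0],[0,0,-0.001,0.16,0,0,0],[0,0,-0.001,0.16,0,0,0],[0,0,-0.001,0.16,0,0,0],[0,0,-0.001,0.16,0,0,0],[0,0,-0.001,0.16,0,0,0],[0,0,-0.001,0.16,0,0,0]]'
```

```text
time_s: 24.95
position: [0.6219, 0.1043, 0.0275]
tcp_rot: [[-0.867, -0.499, 0.001], [-0.499, 0.867, 0.0], [-0.001, -0.0, -1.0]]
force: [-2.5, 1.1, 5.8]
opening: 0.503
grasp_force: 30.0
```

```bash
python3 -m jog '[[0,0,0,-0.01,0,0,0],[0,0,0,-0.03,0,0,0],[0,0,0,-0.07,0,0,0],[0,0,0,-0.12,0,0,0],[0,0,0,-0.15,0,0,0],[0,0,0,-0.16,0,0,0],[0,0,0,-0.16,0,0,0]]'; python3 g.py .474 .405 .187 180
```

```text
time_s: 25.82
position: [0.6215, 0.1041, 0.1872]
tcp_rot: [[-0.867, -0.499, 0.001], [-0.499, 0.867, -0.0], [-0.001, -0.001, -1.0]]
force: [-0.2, -0.4, -1.3]
opening: 0.5
grasp_force: 30.0
t 25.825 p [0.6215 0.1041 0.1872] op 0.5 gf 29.99884409364313 F [-0.2 -0.4 -1.3] j [  -1.   32.   83.   -0.   65. -121.]
shift [-2.230e-02  3.343e-01  1.000e-04] turn [-2.000e-02  5.000e-02  2.993e+01]
```

```bash
python3 -m jog '[[0,-0.001,0.015,0,0,0,2],[0,-0.003,0.045,0,0,0,6],[0,-0.006,0.09,0,0,0,10],[0,-0.009,0.135,0,0,0,14],[0,-0.012,0.18,0,0,0,18],[0,-0.015,0.225,0,0,0,22],[0,-0.018,0.27,0,0,0,26],[0,-0.021,0.31,0,0,0,29],[0,-0.022,0.334,0,0,0,30],[0,-0.022,0.334,0,0,0,30],[0,-0.022,0.334,0,0,0,30],[0,-0.022,0.334,0,0,0,30]]'; python3 g.py .474 .405 .053 180
```

```text
time_s: 27.32
position: [0.4744, 0.4033, 0.1861]
tcp_rot: [[-1.0, 0.003, -0.001], [0.003, 1.0, -0.001], [0.001, -0.001, -1.0]]
force: [0.0, 0.2, -0.6]
opening: 0.503
grasp_force: 30.0
t 27.325 p [0.4744 0.4033 0.1861] op 0.503 gf 29.9988947622478 F [ 0.   0.2 -0.6] j [ 30.  32.  84.  -0.  65. -60.]
shift [0.0003 0.0018 0.1331] turn [-0.05 -0.05 -0.15]
```

```bash
python3 -m jog '[[0,0,0.002,0.03,0,0,0],[0,0,0.002,0.07,0,0,0],[0,0,0.002,0.11,0,0,0],[0,0,0.002,0.128,0,0,0],[0,0,0.002,0.133,0,0,0],[0,0,0.002,0.133,0,0,0],[0.65,0,0.002,0.133,0,0,0],[0.65,0,0.002,0.133,0,0,0],[0.65,0,0.002,0.133,0,0,0],[0.65,0,0.002,0.133,0,0,0],[0.65,0,0.002,0.1,0,0,0],[0.65,0,0.002,0.05,0,0,0],[0.65,0,0.002,0,0,0,0],[0.65,0,0.002,-0.02,0,0,0],[0.65,0,0.002,-0.02,0,0,0]]'
python3 - <<'E'
from h import *
for c in ['top','scene']:
    a,d=viewer.capture(c);W=cloud(c,d);cv2.imwrite(f'pics/{c}5.png',a);np.save(f'pics/{c}5.npy',d)
    for t in ['offcut_long','offcut_step','cover']:
        print(c,t,[(np.round(q['xyz'],3).tolist(),round(q['p'],2)) for q in models.tip_of(c,t)[:4]])
    if c=='top':
        for n,w in dict(b1=(245,295,258,308),b2=(308,358,258,308),b3=(362,412,192,242),red=(305,355,192,242)).items(): rect(W,win(*w),.076,.1,n)
a=cv2.imread('pics/scene5.png');cv2.imwrite('pics/f.png',a)
E
```

```text
time_s: 29.2
position: [0.475, 0.4073, 0.2088]
tcp_rot: [[-1.0, 0.001, 0.004], [0.001, 1.0, 0.002], [-0.004, 0.002, -1.0]]
force: [-0.2, 0.5, 0.2]
opening: 0.649
grasp_force: 0.0
top offcut_long [([0.478, 0.344, 0.004], 0.93)]
top offcut_step [([0.353, -0.044, 0.004], 0.87), ([0.485, 0.408, 0.003], 0.84), ([0.807, 0.247, 0.001], 0.8)]
top cover [([0.531, -0.378, 0.002], 0.92), ([0.638, -0.013, 0.031], 0.21)]
b1 n 411 c [0.5021 0.1042] mean [0.5015 0.1051] size [0.043 0.044] longyaw 97.5 zmed 0.0835
b2 n 423 c [ 0.5014 -0.0216] mean [ 0.5011 -0.0213] size [0.044 0.045] longyaw 90.2 zmed 0.0836
b3 n 392 c [ 0.6413 -0.1303] mean [ 0.6406 -0.1306] size [0.042 0.043] longyaw 3.3 zmed 0.0838
red n 396 c [ 0.6354 -0.0139] mean [ 0.6355 -0.0141] size [0.042 0.044] longyaw 121.9 zmed 0.0836
scene offcut_long [([0.472, 0.352, 0.006], 0.84)]
scene offcut_step [([0.484, 0.408, 0.005], 0.81), ([0.803, 0.251, 0.001], 0.75), ([0.354, -0.048, -0.0], 0.69)]
scene cover [([0.532, -0.379, 0.001], 0.6), ([0.499, -0.024, 0.025], 0.42)]
```

View pics/f.png

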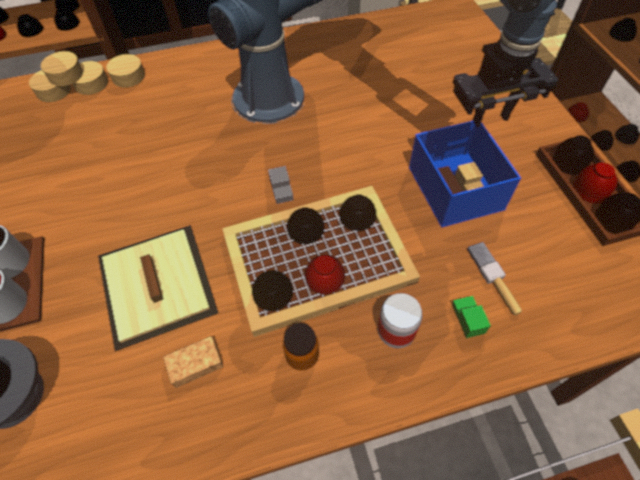

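The picture shows both offcuts in the open bin (460,175), the cover flat on the mat (155,285), and the bowls unmoved to within about 1 mm. The gripper is clear of everything, so I hand in.

```bash
python3 -c "
from rig import workorder
print(workorder.hand_in())"
```

```text
the job is handed in; nothing more can be done
None
```

The job is handed in at about 29 s: the cover lies flat on the mat, handle up and within about 3 mm of centre, both offcuts are in the open bin, and the bowls measured unmoved; the first handle grasp closed on nothing because the gripper sat about 20 mm higher than reported, and the second held.

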